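Show the datum balls to the scanner and start the scan

ROBOT

A 6-joint arm with a two-finger parallel gripper is mounted at the origin on the work surface. World frame = base frame: x ahead of the robot, y to its left, z up, the work surface at z = 0. Lengths are in mm, angles in degrees, forces in N, time in s.
With the tool pointing down it reaches from about 275 to 750 mm from the base axis. Payload 10.2 kg.
Tool frame: the origin (TCP) lies between the finger pads, 19 mm behind the fingertips; this is the grasp point; z points along the fingers, y is the line along which they close (so a half turn about z gives the same grasp; the last joint's range is limited). The gripper opens to 85 mm and grips with 20 to 120 N. Pads are 22 mm wide; open, the fingers measure 114 mm over their backs; the gripper's body (76 mm by 85 mm) begins 54 mm behind the grasp point. The pads swing forward as they close: fully open they stand 13 mm farther back than shut.
Start: joints at [56.929, 17.928, 85.812, -0, 76.261, -12.8], TCP at [181.907, 492.485, 249.994] pointing down, gripper open.
Joint ranges: [-168.41, 168.41], [-55.51, 124.54], [10.69, 146.95], [-70.63, 250.63], [1, 178], [-165.06, 165.06]. Speed limits (degrees/s): [136.94, 136.94, 172.46, 180, 180, 180].

INTERFACE

Orientations are given as [roll, pitch, yaw] about the fixed x, y, z axes, in that order (R = Rz(yaw) Ry(pitch) Rx(roll)).
In Python, from station import manip gives the robot as it stands.
- The arm moves only by the tool carry_out, never from a script. Its argument "deltas" is text: rows parted by semicolons, each of 7 numbers parted by spaces: the shift along the world's x, y, z as a fraction of full scale, then the turn, a rotation vector about the world's x, y, z as a fraction of full scale, then the gripper's target within -1 to 1 (shut at 1, half-way at 0, fully open at -1). A call has 1 to 8 rows; each row is the pose to reach, as a shift and turn from the pose commanded when the call began; what a row does not reach only later rows make up. Full scale, the value 1, is 12 cm for a shift and 90 degrees for a turn. A row lasts 1/10 s, in which the tool goes at most 50 mm and 8.59 degrees, less where a joint would pass 70% of its speed; a pose out of reach is approached as far as the arm can. A call with a number of a shift or a turn outside -1 to 1 is refused whole. A call with a gripper value outside its range is refused whole. The fingers move at their own pace and stop on an object; the grip force is fixed at half the most. Time passes only in rows, so rows that repeat a pose let the fingers close. It gives the time, the measured TCP pose, the force, the opening and the grip force at its end, in the units of the state.
- manip.state(): the state, without advancing time (a new reading comes with each control period).
- manip.get_image(name): name is "scene" or "top" or "wrist"; returns a dict with "img" (480x640x3 uint8, red, green, blue), "depth" (480x640 float32, mm along the optical axis (not along the pixel's ray), 0 where there is no reading), "K" (3x3 intrinsics, pixels), "origin" and "attitude" of the camera in the world; the wrist camera has in their place "T_tool_cam" (4x4, takes a point from camera to tool coordinates, whose origin is the TCP and whose axes are the flange's). Camera axes: x right, y down, z forward; pixel columns grow to the right and rows downward; lengths in mm; the calibration is good to about 2 mm. A picture is of the moment at which its call begins: read the wrist's pose just before it.
- manip.sign_off(): hands the job in; it is judged then, once.
The state is a dict: "clock": time; "q": joint angles; "dq": joint speeds; "effort": joint torques, N m; "ee_pos": TCP position; "ee_rot": TCP orientation; "ft_force": force on the tool from outside, world axes, zero at the start; "ft_torque": the same for the moment, N m; "width": finger opening in mm; "finger_force": force on a finger pad.
Only numpy, scipy, OpenCV 4.12 (cv2) and the standard library are available. Lean on these libraries where they do the work, as an engineer would, in place of code of your own. Each camera call takes 0.05 s, during which the arm holds its last target. There are 200 camera calls.

TASK

Show the scanner its two datum points: with the fingers pointing straight down, hold the fingertips just above the red ball, about a finger's breadth clear of its top and centred over it, for about two seconds, and then the same over the blue ball. Then start the scan by pushing the green-tipped lever all the way over, away from the robot, and leave it there. Touch nothing that stands on the black scan plate, and leave the mouse where it lies.

Things in the scene. Friction and masses are not known exactly. Their poses are not given: they have to be found in the camera images.
- red_stand: Loose red datum-ball stand on the scan plate: round dark steel foot 44 mm across and 16 mm high, thin upright aluminium post 9 mm across, red plastic ball 28 mm across on top (86 mm tall in all). Origin: centre of the foot's underside, z up. Light (about 0.16 kg) and easily knocked.
- red_ball (a point): Centre of the red ball, 72 mm above its stand's underside; the ball's top is 14 mm higher.
- blue_stand: Loose blue datum-ball stand on the scan plate: round dark steel foot 44 mm across and 16 mm high, thin upright aluminium post 9 mm across, blue plastic ball 28 mm across on top (64 mm tall in all). Origin: centre of the foot's underside, z up. Light (about 0.16 kg) and easily knocked.
- blue_ball (a point): Centre of the blue ball, 50 mm above its stand's underside; the ball's top is 14 mm higher.
- yellow_stand: Loose yellow datum-ball stand on the scan plate: round dark steel foot 44 mm across and 16 mm high, thin upright aluminium post 9 mm across, yellow plastic ball 28 mm across on top (75 mm tall in all). Origin: centre of the foot's underside, z up. Light (about 0.16 kg) and easily knocked.
- bracket: Loose white plastic L-shaped bracket on the scan plate, 50 x 36 mm, 41 mm tall. Origin: centre of its underside, z up.
- plate: Fixed black round scan plate 280 mm across on a short foot; its upper face, on which the stands and the bracket stand, is 34 mm above the table. It does not turn. Origin: on its axis, at table height.
- scan_lever_base: Fixed grey switch block of the scan lever, 70 x 50 mm (own x by y), 25 mm high, on the table beside the plate. Origin: centre of its underside; z up; the lever swings in its own x-z plane, about a pivot 22 mm above the origin along its own y axis.
- scan_lever (a joint): Angle of the scan lever, rad: at 0 it leans 0.5 rad from upright to the block's own -x side (the robot's side), at 1.0 it leans 0.5 rad to its +x side, against its stop. It has light friction (about 1 N at the ball) and stays where it is left.
- scan_lever_tip (a point): Centre of the green ball, 26 mm across, at the end of the lever's steel rod (10 mm thick), 80 mm from the pivot; about 92 mm above the table at either end of its swing and 102 mm when upright.
- mouse: Loose black computer mouse on the table beyond the lever, about 78 x 62 mm, 33 mm high. Origin: under its rear part, z up.
There are look-alikes about, which are no part of the job. Of the things like the scan_lever_base, leave any that is brown; of the rest the smaller one is meant. Leave any pink look-alike of the yellow_stand alone.

How it is judged (in metres and radians):
On the way, in this order (a step that is already met when the one before it is completed fails the run):
1. the fingers point down at the red ball for 1.5 s: TCP within 15 mm sideways of its centre and 34 to 75 mm above it, tool within 0.4 rad of straight down (horizontal distance between the grasp point and red_ball below 0.015 m and z of the grasp point in the frame of red_ball between 0.034 and 0.075 m and (angle between the grasp point's own z axis and vertical below 0.4 rad or angle between the grasp point's own z axis and vertical above 2.74 rad)), for 1.5 s.
2. the fingers point down at the blue ball for 1.5 s: TCP within 15 mm sideways of its centre and 34 to 75 mm above it, tool within 0.4 rad of straight down (horizontal distance between the grasp point and blue_ball below 0.015 m and z of the grasp point in the frame of blue_ball between 0.034 and 0.075 m and (angle between the grasp point's own z axis and vertical below 0.4 rad or angle between the grasp point's own z axis and vertical above 2.74 rad)), for 1.5 s.
3. the scan lever is pushed fully over (value of joint scan_lever above 0.85 rad), for 0.2 s.
At the end, for the whole second after the job is handed in: The lever stands past 0.85 of its 1.0 rad swing and stays there, the three ball stands and the bracket stand upright within 8 mm of where they began, and the mouse is within 15 mm of where it lay (value of joint scan_lever above 0.85 rad and distance of each of red_stand, blue_stand, yellow_stand, bracket from where it was at the start of the episode below 0.008 m and angle between each of red_stand, blue_stand, yellow_stand, bracket's own z axis and vertical below 0.1 rad and distance of mouse from where it was at the start of the episode below 0.015 m); the robot touches nothing.
It fails at once if the robot touches the red or the blue ball or its stand (contact force between any of the fingers, the arm and red_stand above 0.3 N or contact force between any of the fingers, the arm and blue_stand above 0.3 N).
It fails at once if the robot touches the yellow ball's stand or the white bracket (contact force between any of the fingers, the arm and yellow_stand above 0.3 N or contact force between any of the fingers, the arm and bracket above 0.3 N).
It fails at once if something on the plate is shifted or lifted by more than 8 mm (distance of any of red_stand, blue_stand, yellow_stand, bracket from where it was at the start of the episode above 0.008 m).
It fails at once if the mouse is moved by more than 15 mm (distance of mouse from where it was at the start of the episode above 0.015 m).
It also fails if it takes over 54 s, if anything falls off the work surface, if the arm or the gripper's body presses on something with over 40 N, if the wrist force passes 120 N, or if a joint passes its speed limit or range.

## Working session

There is one attempt and no reset: what is moved stays moved. The work goes in short steps, Python scripts to look and compute and a tool call to move; the robot and the scene stay as the last step left them, time stands still between calls to the robot, and variables do not carry over. Pictures are saved under pics/ and viewed, at most 10 in all, crops included, and the job is handed in when it is done.

Besides the shell and the picture viewer there is one more tool, called after "Emit:" as name(argument=value, ...) on one line, values as JSON. carry_out: Moves the arm, as the interface text tells. Shift numbers are shares of 12 cm and turn numbers shares of 90 degrees, none past 1 either way. Its arguments: {"type":"object","properties":{"deltas":{"type":"string"}},"required":["deltas"]}

```bash
mkdir -p pics; ls
cat > h.py <<'E'
from station import manip
import cv2, numpy as np
from scipy.spatial.transform import Rotation as R
def get(n):
    d=manip.get_image(n)
    return d
def rot(d):
    a=np.array(d["attitude"],float)
    return a if a.shape==(3,3) else R.from_euler('xyz',a,degrees=True).as_matrix()
def pts(d):
    K=np.array(d["K"]);h,w=d["depth"].shape
    v,u=np.mgrid[:h,:w];z=d["depth"]
    c=np.stack([(u-K[0,2])/K[0,0]*z,(v-K[1,2])/K[1,1]*z,z],-1)
    return c@rot(d).T+np.array(d["origin"])
E
python3 - <<'E'
from h import *
for n in("scene","top"):
    d=get(n);cv2.imwrite(f"pics/{n}.png",d["img"][...,::-1]);print(n,d["origin"],d["attitude"],d["K"])
    np.savez(f"{n}.npz",**d)
print(manip.state())
E
```

```text
pics
scene [1211.17208566  -87.09185491 1096.29073878] [-146.70768063   -0.61960566   89.3524046 ] [[572.04603045   0.         325.34825324]
 [  0.         572.04603045 232.40964352]
 [  0.           0.           1.        ]]
top [ 313.36674125  -71.4595704  1471.86624797] [-1.70988207e+02 -4.19273457e-02 -8.93850720e+01] [[550.32845868   0.         316.92584254]
 [  0.         550.32845868 252.41171716]
 [  0.           0.           1.        ]]
{'clock': 0.1, 'q': array([ 5.69303450e+01,  1.79561882e+01,  8.58509519e+01, -1.72140077e-04,
        7.62600711e+01, -1.27975849e+01]), 'dq': array([ 0.06500218,  0.14039979, -0.12947471,  0.06931701, -0.03791011,
        0.01624996]), 'effort': array([ 2.90971198e-03, -4.12902117e+01, -2.60144895e+01, -1.68346173e-04,
        3.05126508e-03, -1.20607115e-05]), 'ee_pos': array([181.77394137, 492.29955459, 249.48422315]), 'ee_rot': array([-1.79934421e+02, -1.47247608e-02,  1.59727962e+02]), 'ft_force': array([ 0.06172199,  0.58965829, -0.14814115]), 'ft_torque': array([-0.00339013,  0.02623849, -0.04122856]), 'finger_force': 0.0, 'width': 85.53188117223482}
```

View pics/scene.png

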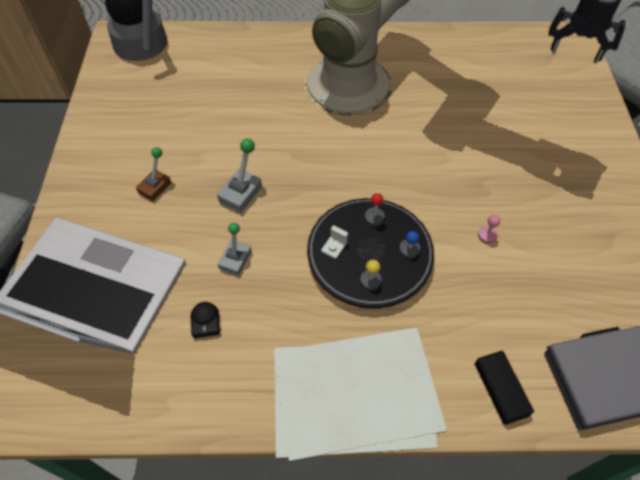

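View pics/top.png

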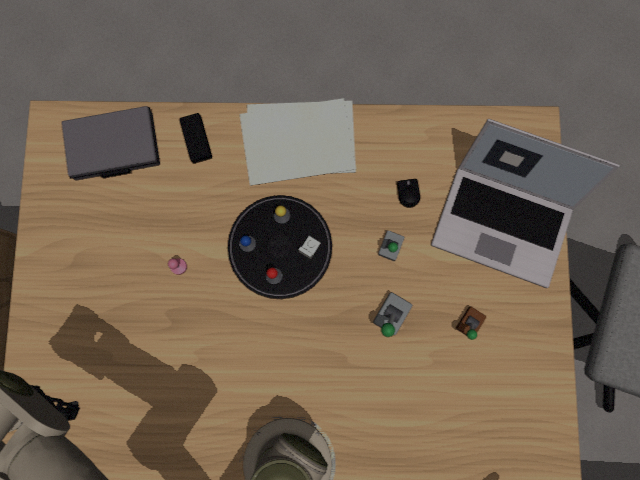

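The scene view shows red (377,200), blue (413,238) and yellow (373,266) on the plate. The lever candidates are brown (153,182), large grey (240,180) and small grey (234,250), so the small grey one is meant (top view 392,245). The mouse is at (205,320), and the pink look-alike (490,230) is to be ignored.

```bash
cat > m.py <<'E'
from h import *
rays={}
for n in("scene","top"):
    d=dict(np.load(n+".npz"));P=pts(d);hsv=cv2.cvtColor(d["img"],cv2.COLOR_RGB2HSV)
    reg={"red":[(377,200),(272,273)],"blue":[(413,238),(246,242)],"yellow":[(373,266),(281,211)],"tip":[(234,228),(393,247)]}
    for k,(a,b) in {"red":(-6,6),"blue":(105,130),"yellow":(20,32),"tip":(45,80)}.items():
        c=reg[k][n=="top"];H=hsv[...,0].astype(int);H=np.where(H>170,H-180,H)
        m=((H>=a)&(H<=b)&(hsv[...,1]>130)&(hsv[...,2]>50))
        g=np.zeros_like(m);g[c[1]-11:c[1]+12,c[0]-11:c[0]+12]=1;m&=g
        v,u=np.nonzero(m);(cu,cv),r=cv2.minEnclosingCircle(np.stack([u,v],1).astype(np.float32))
        K=d["K"];ray=rot(d)@np.array([(cu-K[0,2])/K[0,0],(cv-K[1,2])/K[1,1],1]);
        rays[n,k]=(np.array(d["origin"]),ray/np.linalg.norm(ray))
        print(n,k,m.sum(),round(cu,1),round(cv,1),round(r,1),"depthpts",np.median(P[m],0).round())
hh={"red":106,"blue":84,"yellow":95,"tip":92}
for k in hh:
    (o1,r1),(o2,r2)=rays["scene",k],rays["top",k]
    s=np.linalg.lstsq(np.stack([r1,-r2],1),o2-o1,rcond=None)[0]
    a,b=o1+s[0]*r1,o2+s[1]*r2
    print(k,"tri",((a+b)/2).round(1),"gap",np.linalg.norm(a-b).round(1),[ (o+r*(hh[k]-o[2])/r[2]).round(1) for o,r in((o1,r1),(o2,r2))])
# block: top-view points with height 20..30 near target, mouse
d=dict(np.load("top.npz"));P=pts(d);
for nm,(x0,x1,y0,y1),z in(("block",(375,410,225,268),(17,32)),("mouse",(393,425,172,212),(8,40)),("bracket",(296,325,232,262),(60,85)),):
    q=P[y0:y1,x0:x1].reshape(-1,3);q=q[(q[:,2]>z[0])&(q[:,2]<z[1])]
    print(nm,len(q),cv2.minAreaRect(q[:,:2].astype(np.float32)),q[:,2].max())
im=cv2.resize(d["img"][170:300,220:440,::-1],None,fx=3.6,fy=3.6,interpolation=cv2.INTER_CUBIC)
cv2.imwrite("pics/crop.png",im)
E
python3 m.py
```

```text
scene red 114 376.7 199.6 6.2 depthpts [482.  42. 114.]
scene blue 152 412.1 236.5 7.1 depthpts [563. 114.  92.]
scene yellow 163 372.5 266.1 7.5 depthpts [640.  25. 103.]
scene tip 60 233.5 228.0 4.3 depthpts [ 552. -259.  110.]
top red 96 271.5 273.0 5.6 depthpts [477.  41. 115.]
top blue 87 245.3 240.3 5.3 depthpts [560. 112.  94.]
top yellow 92 280.2 210.6 5.4 depthpts [637.  25. 104.]
top tip 62 392.5 246.7 4.5 depthpts [ 546. -259.  109.]
red tri [476.7  42.7 105.9] gap 0.2 [array([476.8,  42.6, 106. ]), array([476.7,  42.8, 106. ])]
blue tri [561.8 113.   90.4] gap 0.1 [array([557.6, 114.4,  84. ]), array([562.9, 113.8,  84. ])]
yellow tri [638.2  24.9  99.7] gap 0.1 [array([635.5,  25.5,  95. ]), array([639.4,  25.2,  95. ])]
tip tri [ 547.1 -260.4  102.8] gap 0.3 [array([ 539.9, -262.2,   92. ]), array([ 548.9, -262. ,   92. ])]
block 373 ((565.734619140625, -267.0207824707031), (49.8773307800293, 70.99300384521484), 68.92707061767578) 31.930248023237482
mouse 550 ((716.2308349609375, -315.94354248046875), (102.94666290283203, 82.99320220947266), 3.322507858276367) 39.896595169575676
bracket 62 ((537.1929321289062, -38.24871826171875), (35.96391296386719, 10.333003997802734), 60.03419494628906) 82.51301683651877
```

View pics/crop.png

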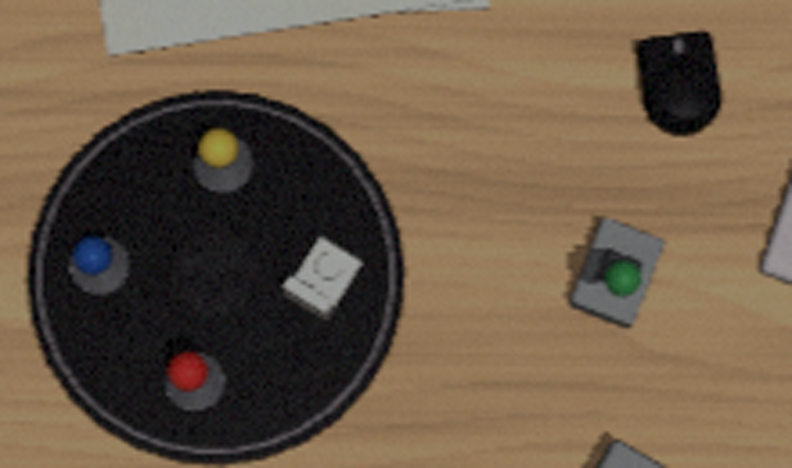

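Small grey block: 70x50 at (566,-267), yaw about -21°. The measured tip fits a lever leaning slightly towards the robot. The current tool yaw already suits the push. Red is at (477.5,42.5,106), and I'm moving there with the gripper shut.

Emit:
carry_out(deltas="0.15 -0.23 0 0 0 0 1; 0.31 -0.47 0 0 0 0 1; 0.46 -0.7 0 0 0 0 1; 0.62 -0.94 0 0 0 0 1; 0.62 -0.94 0 0 0 0 1")

```text
clock: 0.6
ee_pos: [257.8, 377.5, 249.9]
ee_rot: [-179.9, 0.0, 159.5]
ft_force: [0.6, 0.1, 0.7]
width: 12.3
finger_force: 0.0
```

Emit:
carry_out(deltas="0.15 -0.23 0 0 0 0 1; 0.31 -0.47 0 0 0 0 1; 0.46 -0.7 0 0 0 0 1; 0.62 -0.94 0 0 0 0 1; 0.62 -0.94 0 0 0 0 1")

```text
clock: 1.1
ee_pos: [332.1, 265.2, 249.8]
ee_rot: [-180.0, 0.0, 159.5]
ft_force: [0.2, 0.2, 0.3]
width: -0.4
finger_force: 0.0
```

Emit:
carry_out(deltas="0.15 -0.23 0 0 0 0 1; 0.31 -0.47 0 0 0 0 1; 0.46 -0.7 0 0 0 0 1; 0.62 -0.94 0 0 0 0 1; 0.62 -0.94 0 0 0 0 1")

```text
clock: 1.6
ee_pos: [406.5, 152.7, 249.7]
ee_rot: [-180.0, -0.0, 159.6]
ft_force: [-0.2, -0.5, 0.2]
width: -0.0
finger_force: 0.0
```

Emit:
carry_out(deltas="0.15 -0.23 0 0 0 0 1; 0.31 -0.47 0 0 0 0 1; 0.46 -0.7 0 0 0 0 1; 0.6 -0.93 0 0 0 0 1; 0.6 -0.93 0 0 0 0 1; 0.6 -0.93 0 0 0 0 1; 0.6 -0.93 0 0 0 0 1")

```text
clock: 2.3
ee_pos: [476.6, 44.0, 250.0]
ee_rot: [180.0, -0.0, 159.8]
ft_force: [-0.6, 0.5, 0.5]
width: 0.2
finger_force: 0.0
```

Run:
```python
from h import *
s=manip.state();d=manip.get_image("wrist")
T=np.eye(4);T[:3,:3]=R.from_euler('xyz',s["ee_rot"],degrees=True).as_matrix();T[:3,3]=s["ee_pos"]
C=T@d["T_tool_cam"];K=d["K"];hsv=cv2.cvtColor(d["img"],cv2.COLOR_RGB2HSV);H=hsv[...,0]
for k,a,b,z in(("red",174,6,106),("blue",105,130,84),("yellow",20,32,95)):
    m=((H>=a)|(H<=b) if a>b else (H>=a)&(H<=b))&(hsv[...,1]>130)&(hsv[...,2]>50)
    cs,_=cv2.findContours(m.astype(np.uint8),0,1)
    for c in cs:
        if cv2.contourArea(c)<300: continue
        (u,v),r=cv2.minEnclosingCircle(c);ray=C[:3,:3]@[(u-K[0,2])/K[0,0],(v-K[1,2])/K[1,1],1]
        p=C[:3,3]+ray*(z-C[2,3])/ray[2];print(k,u,v,r,p.round(1), "diam",2*r/K[0,0]*(C[2,3]-z))
cv2.imwrite("pics/w1.png",d["img"][...,::-1])
```

```text
red 313.20587158203125 228.5 17.386667251586914 [477.3  41.8 106. ] diam 27.666454591702724
blue 415.9146423339844 277.1341552734375 15.407600402832031 [562.6 114.   84. ] diam 26.53026842051174
```

View pics/w1.png

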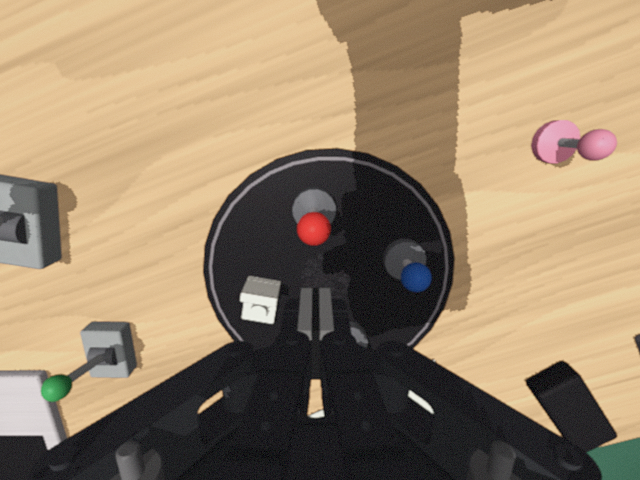

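The wrist view shows the red ball at (313,228) and the blue at (416,277). Casting rays gives (477,42) and (562.5,114), which agrees with the other views. Lowering over red and holding.

Emit:
carry_out(deltas="0 0 -0.2 0 0 0 1; 0 0 -0.4 0 0 0 1; 0 0 -0.6 0 0 0 1; 0 0 -0.77 0 0 0 1; 0 0 -0.77 0 0 0 1; 0 0 -0.77 0 0 0 1; 0 0 -0.77 0 0 0 1; 0 0 -0.77 0 0 0 1")

```text
clock: 3.15
ee_pos: [477.5, 42.6, 158.7]
ee_rot: [180.0, 0.1, 159.7]
ft_force: [0.6, 0.2, 0.6]
width: 0.2
finger_force: 0.0
```

Emit:
carry_out(deltas="0 0 0 0 0 0 1; 0 0 0 0 0 0 1; 0 0 0 0 0 0 1; 0 0 0 0 0 0 1; 0 0 0 0 0 0 1; 0 0 0 0 0 0 1; 0 0 0 0 0 0 1; 0 0 0 0 0 0 1")

```text
clock: 3.95
ee_pos: [477.1, 42.5, 157.6]
ee_rot: [-180.0, -0.0, 159.7]
ft_force: [-0.9, -0.8, 0.3]
width: 0.1
finger_force: 0.0
```

Emit:
carry_out(deltas="0 0 0 0 0 0 1; 0 0 0 0 0 0 1; 0 0 0 0 0 0 1; 0 0 0 0 0 0 1; 0 0 0 0 0 0 1; 0 0 0 0 0 0 1; 0 0 0 0 0 0 1; 0 0 0 0 0 0 1")

```text
clock: 4.75
ee_pos: [477.1, 42.5, 157.6]
ee_rot: [-180.0, 0.0, 159.7]
ft_force: [-0.6, -0.3, -0.2]
width: -0.1
finger_force: 0.0
```

Emit:
carry_out(deltas="0 0 0 0 0 0 1; 0 0 0 0 0 0 1; 0 0 0 0 0 0 1; 0 0 0.2 0 0 0 1; 0 0 0.4 0 0 0 1; 0.35 0.3 0.4 0 0 0 1; 0.71 0.6 0.4 0 0 0 1; 0.71 0.6 0.4 0 0 0 1")

```text
clock: 5.55
ee_pos: [564.4, 116.9, 205.1]
ee_rot: [180.0, 0.0, 159.8]
ft_force: [-0.3, -0.4, 0.0]
width: -0.3
finger_force: 0.0
```

Emit:
carry_out(deltas="0 0 -0.2 0 0 0 1; 0 0 -0.4 0 0 0 1; 0 0 -0.58 0 0 0 1; 0 0 -0.58 0 0 0 1; 0 0 -0.58 0 0 0 1; 0 0 -0.58 0 0 0 1; 0 0 -0.58 0 0 0 1; 0 0 -0.58 0 0 0 1")

```text
clock: 6.35
ee_pos: [562.6, 114.5, 136.8]
ee_rot: [180.0, 0.1, 159.7]
ft_force: [0.1, 0.0, 0.7]
width: -0.2
finger_force: 0.0
```

Emit:
carry_out(deltas="0 0 0 0 0 0 1; 0 0 0 0 0 0 1; 0 0 0 0 0 0 1; 0 0 0 0 0 0 1; 0 0 0 0 0 0 1; 0 0 0 0 0 0 1; 0 0 0 0 0 0 1; 0 0 0 0 0 0 1")

```text
clock: 7.15
ee_pos: [562.3, 114.5, 136.0]
ee_rot: [-180.0, -0.0, 159.7]
ft_force: [-0.4, -0.6, -0.9]
width: 0.0
finger_force: 0.0
```

Emit:
carry_out(deltas="0 0 0 0 0 0 1; 0 0 0 0 0 0 1; 0 0 0 0 0 0 1; 0 0 0 0 0 0 1; 0 0 0 0 0 0 1; 0 0 0 0 0 0 1; 0 0 0 0 0 0 1; 0 0 0 0 0 0 1")

```text
clock: 7.95
ee_pos: [562.3, 114.5, 136.0]
ee_rot: [180.0, 0.0, 159.7]
ft_force: [0.1, 0.3, -0.4]
width: 0.2
finger_force: 0.0
```

Emit:
carry_out(deltas="0 0 0.3 0 0 0 1; 0 0 0.6 0 0 0 1; 0 0 0.9 0 0 0 1; -0.1 -0.3 0.9 0 0 0 1; -0.2 -0.6 0.9 0 0 0 1; -0.3 -1 0.9 0 0 0 1; -0.3 -1 0.9 0 0 0 1")

```text
clock: 8.65
ee_pos: [525.4, -9.7, 244.2]
ee_rot: [-179.9, 0.0, 159.4]
ft_force: [0.3, -0.2, 0.2]
width: -0.3
finger_force: 0.0
```

Emit:
carry_out(deltas="-0.1 -0.3 0 0 0 0 1; -0.2 -0.6 0 0 0 0 1; -0.2 -1 0 0 0 0 1; -0.2 -1 0 0 0 0 1")

```text
clock: 9.05
ee_pos: [502.1, -129.4, 243.9]
ee_rot: [-179.9, 0.0, 159.5]
ft_force: [-0.8, 0.4, 0.2]
width: -0.2
finger_force: 0.0
```

Emit:
carry_out(deltas="0 -0.3 0 0 0 0 1; -0.1 -0.6 0 0 0 0 1; -0.1 -0.97 0 0 0 0 1; -0.1 -0.97 0 0 0 0 1; -0.1 -0.97 0 0 0 0 1")

```text
clock: 9.55
ee_pos: [490.5, -241.6, 243.7]
ee_rot: [180.0, -0.0, 159.7]
ft_force: [0.6, -0.0, -0.1]
width: 0.1
finger_force: 0.0
```

Run:
```python
from h import *
d=dict(np.load("top.npz"));P=pts(d);q=P[288:345,365:415].reshape(-1,3)
for lo in(15,50,100): a=q[q[:,2]>lo];print(lo,a.min(0).round(),a.max(0).round())
s=manip.state();d=manip.get_image("wrist")
T=np.eye(4);T[:3,:3]=R.from_euler('xyz',s["ee_rot"],degrees=True).as_matrix();T[:3,3]=s["ee_pos"]
C=T@d["T_tool_cam"];K=d["K"];hsv=cv2.cvtColor(d["img"],cv2.COLOR_RGB2HSV);H=hsv[...,0]
m=(H>=45)&(H<=80)&(hsv[...,1]>130)&(hsv[...,2]>50)
cs,_=cv2.findContours(m.astype(np.uint8),0,1)
for c in cs:
    if cv2.contourArea(c)<200: continue
    (u,v),r=cv2.minEnclosingCircle(c);ray=C[:3,:3]@[(u-K[0,2])/K[0,0],(v-K[1,2])/K[1,1],1]
    for z in(92,100): print(u,v,r,(C[:3,3]+ray*(z-C[2,3])/ray[2]).round(1),"diam",2*r/K[0,0]*(C[2,3]-z))
cv2.imwrite("pics/w2.png",d["img"][...,::-1])
```

```text
15 [ 313. -317.   15.] [ 439.  -71. 1472.]
50 [ 313. -287.   50.] [ 388.  -71. 1472.]
100 [ 313. -259.  100.] [ 359.  -71. 1472.]
225.5 25.326923370361328 31.364139556884766 [ 329.6 -250.4   92. ] diam 51.35228560159195
225.5 25.326923370361328 31.364139556884766 [ 332.1 -249.3  100. ] diam 49.86220984704194
```

View pics/w2.png

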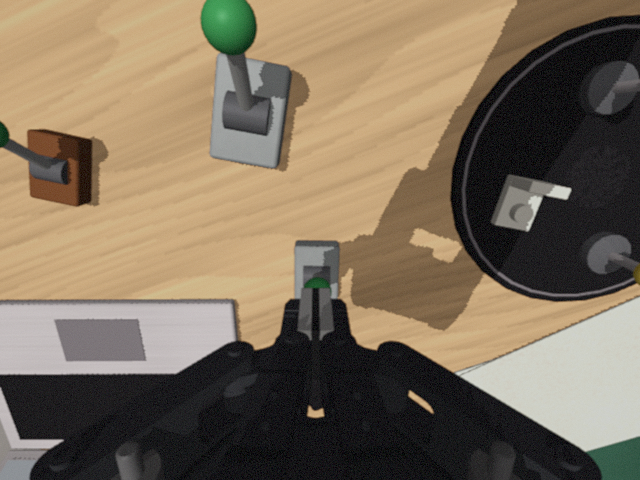

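Fingers (316,300) line up with the small grey block (columns 295–340) and its green tip at (317,284). They are on the robot's side of the tip, and the large grey lever is well clear behind. Descending.

Emit:
carry_out(deltas="0 0.02 -0.3 0 0 0 1; 0 0.02 -0.6 0 0 0 1; 0 0.02 -0.9 0 0 0 1; 0 0.02 -0.9 0 0 0 1")

```text
clock: 10.0
ee_pos: [489.0, -236.7, 132.3]
ee_rot: [179.8, -0.5, 159.8]
ft_force: [0.2, 0.2, -0.0]
width: 0.1
finger_force: 0.0
```

Emit:
carry_out(deltas="0 0 -0.2 0 0 0 1; 0 0 -0.37 0 0 0 1; 0 0 -0.37 0 0 0 1; 0 0 -0.37 0 0 0 1")

```text
clock: 10.4
ee_pos: [491.2, -239.4, 93.5]
ee_rot: [-180.0, 0.1, 159.8]
ft_force: [1.1, 0.1, 0.1]
width: -0.2
finger_force: 0.0
```

Emit:
carry_out(deltas="0.09 -0.035 0 0 0 0 1; 0.18 -0.07 0 0 0 0 1; 0.27 -0.105 0 0 0 0 1; 0.36 -0.14 0 0 0 0 1; 0.4 -0.153 0 0 0 0 1; 0.44 -0.169 0 0 0 0 1; 0.44 -0.169 0 0 0 0 1")

```text
clock: 11.1
ee_pos: [543.6, -259.9, 92.3]
ee_rot: [-180.0, 0.1, 159.7]
ft_force: [-0.1, -0.4, -0.3]
width: 0.1
finger_force: 0.0
```

Emit:
carry_out(deltas="0.05 -0.02 0 0 0 0 1; 0.1 -0.038 0 0 0 0 1; 0.15 -0.057 0 0 0 0 1; 0.2 -0.077 0 0 0 0 1; 0.23 -0.088 0 0 0 0 1; 0.26 -0.1 0 0 0 0 1; 0.26 -0.1 0 0 0 0 1; 0.26 -0.1 0 0 0 0 1")

```text
clock: 11.9
ee_pos: [574.4, -271.8, 91.6]
ee_rot: [-180.0, 0.0, 159.7]
ft_force: [-0.5, -0.5, -0.1]
width: -0.2
finger_force: 0.0
```

```bash
cat > l.py <<'E'
import sys
from h import *
d=get("scene");hsv=cv2.cvtColor(d["img"],cv2.COLOR_RGB2HSV);H=hsv[...,0]
m=(H>=45)&(H<=80)&(hsv[...,1]>130)&(hsv[...,2]>50);m[:200]=0;m[290:]=0;m[:,:190]=0;m[:,280:]=0
v,u=np.nonzero(m);(cu,cv_),r=cv2.minEnclosingCircle(np.stack([u,v],1).astype(np.float32))
K=d["K"];ray=rot(d)@np.array([(cu-K[0,2])/K[0,0],(cv_-K[1,2])/K[1,1],1]);o=np.array(d["origin"])
for z in(92,100):print(m.sum(),cu,cv_,r,(o+ray*(z-o[2])/ray[2]).round(1))
cv2.imwrite(f"pics/{sys.argv[1]}.png",cv2.resize(d["img"][150:350,130:380,::-1],None,fx=3,fy=3))
E
python3 l.py l1
```

```text
72 222.60000610351562 250.60000610351562 4.808417797088623 [ 595.6 -280.2   92. ]
72 222.60000610351562 250.60000610351562 4.808417797088623 [ 600.5 -278.7  100. ]
```

View pics/l1.png

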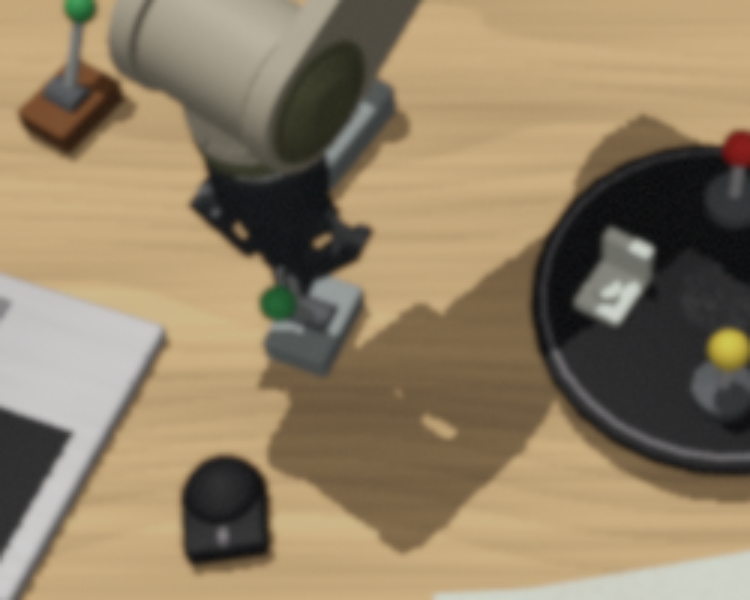

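Tip now at crop (278,302), about (596,-280): lever leaning well over to roughly 0.9 rad. Inching on until the stop is felt.

Emit:
carry_out(deltas="0.015 -0.006 0 0 0 0 1; 0.03 -0.012 0 0 0 0 1; 0.03 -0.012 0 0 0 0 1")

```text
clock: 12.25
ee_pos: [577.7, -273.2, 91.5]
ee_rot: [180.0, -0.1, 159.7]
ft_force: [-2.3, 0.7, 0.9]
width: -0.1
finger_force: 1.4
```

Emit:
carry_out(deltas="0.008 -0.003 0 0 0 0 1; 0.016 -0.006 0 0 0 0 1; 0.016 -0.006 0 0 0 0 1")

```text
clock: 12.55
ee_pos: [578.4, -273.4, 91.3]
ee_rot: [180.0, -0.3, 159.7]
ft_force: [-11.0, 3.8, 3.5]
width: 0.2
finger_force: 6.0
```

The wrist feels 11 N along the push axis, so the lever is at its stop. Backing off along the push line, then up.

Emit:
carry_out(deltas="-0.1 0.038 0 0 0 0 1; -0.2 0.077 0 0 0 0 1; -0.35 0.134 0 0 0 0 1; -0.5 0.19 0 0 0 0 1; -0.5 0.19 0 0 0 0 1; -0.5 0.19 0.4 0 0 0 1; -0.5 0.19 0.8 0 0 0 1; -0.5 0.19 0.8 0 0 0 1")

```text
clock: 13.35
ee_pos: [522.7, -253.0, 194.5]
ee_rot: [-179.8, 0.7, 159.7]
ft_force: [0.7, -0.2, -0.3]
width: -0.0
finger_force: 0.0
```

Emit:
carry_out(deltas="0 0 0.3 0 0 0 1; 0 0 0.5 0 0 0 1; 0 0 0.5 0 0 0 1; 0 0 0.5 0 0 0 1; 0 0 0.5 0 0 0 1")

```text
clock: 13.85
ee_pos: [519.8, -251.0, 246.2]
ee_rot: [180.0, -0.1, 159.7]
ft_force: [0.6, -0.1, 0.6]
width: 0.0
finger_force: 0.0
```

```bash
python3 l.py l2; python3 -c "
from h import *
print(manip.state()['dq'].round(1))"
```

```text
66 222.0 252.0 4.472236156463623 [ 598.9 -281.2   92. ]
66 222.0 252.0 4.472236156463623 [ 603.8 -279.6  100. ]
[-0.1 -0.2 -0.1 -0.1  0.2 -0.1]
```

View pics/l2.png

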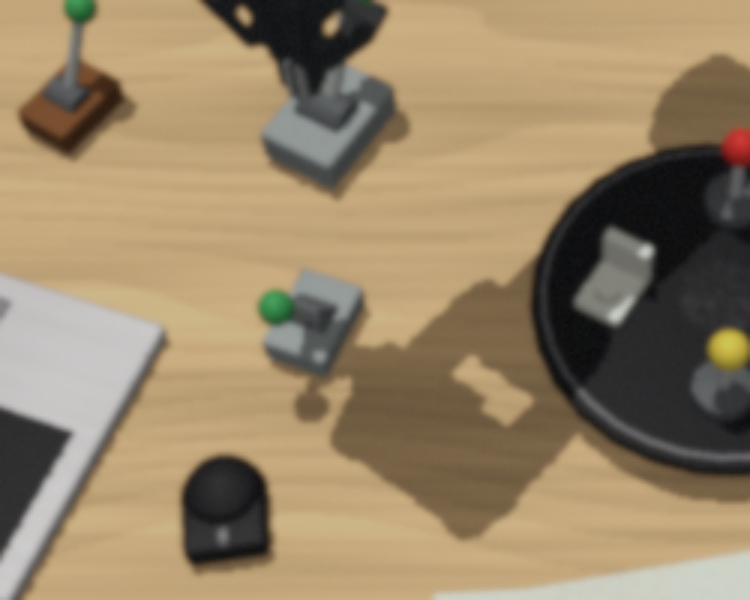

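The lever stays over, with its tip at crop (276,307), about (599,-281) against (602,-281) expected at the stop. The mouse and plate are undisturbed and the robot is clear.

```bash
python3 -c "
from station import manip
print(manip.sign_off())"
```

```text
the job is handed in; nothing more can be done
None
```

I held over the red ball and then the blue for about two seconds each, pushed the small grey block's lever to its stop and left it there, and handed the job in; the mouse and plate looked undisturbed, but no verdict came back.

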